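Swap the compressor head: old one to scrap, new one held over the studs

ROBOT

A 6-joint arm with a two-finger parallel gripper is mounted at the origin on the work surface. World frame = base frame: x ahead of the robot, y to its left, z up, the work surface at z = 0. Lengths are in m, angles in rad, forces in N, time in s.
With the tool pointing down it reaches from about 0.3 to 0.85 m from the base axis. Payload 4.2 kg.
Tool frame: the origin (TCP) lies between the finger pads; the fingertips stand 22 mm ahead of it and the grasp point (between the pads) lies 3 mm ahead of it; z points along the fingers, y is the direction in which the jaws open and shut (so a half turn about z gives the same grasp; the last joint's range is limited). The gripper opens to 91 mm and grips with 3 to 60 N. Pads are 32 mm wide; open, the fingers measure 118 mm over their backs; the gripper's body (76 mm by 178 mm) begins 60 mm behind the grasp point.
Start: joints at [-1.156, 0.32, 1.565, -0, 1.257, -0.02], TCP at [0.242, -0.522, 0.236] pointing down, gripper open.
Joint ranges: [-3.11, 3.11], [-0.84, 2.01], [0.21, 2.61], [-1.34, 4.49], [0.05, 2.63], [-2.56, 2.56]. Speed limits (rad/s): [2.57, 2.57, 3.14, 3.14, 3.14, 3.14].

INTERFACE

Orientations are given as a unit quaternion [x, y, z, w].
In Python, from station import env, snapshot gives the robot as it stands. The module is installed in compiled form; this text tells all that it offers.
- The arm moves only by the shell command python3 -m creep 'ROWS'. ROWS is JSON, a list of rows, each a list of 3 entries, a list of its own where there are three numbers: the closure, from -1 (fully open) to 1 (shut), then the shift along the world's x, y, z in m, then the turn, a rotation vector about the world's x, y, z in rad. In form: [[grip, [tx, ty, tz], [wx, wy, wz]], ...]. A call has 1 to 10 rows; each row is the pose to reach, as a shift and turn from the pose commanded when the call began; what a row does not reach only later rows make up. A row lasts 1/8 s, in which the tool goes at most 62.5 mm and 10.7 degrees, less where a joint would pass 70% of its speed; a pose out of reach is approached as far as the arm can. A call with a gripper value outside its range is refused whole. The fingers move at their own pace and stop on an object; the grip force is fixed at half the most. Time passes only in rows, so rows that repeat a pose let the fingers close. It gives the time, the measured TCP pose, the force and the opening at its end, in the units of the state.
- env.observe(): the state, without advancing time (a new reading comes with each control period).
- snapshot(name): name is "scene" or "top" or "wrist"; returns a dict with "frame" (384x512x3 uint8, blue, green, red), "z_map" (384x512 float32, m along the optical axis (not along the pixel's ray), 0 where there is no reading), "fx", "fy", "cx", "cy" (pixels), "R" (3x3) and "t" (3): a world point X has camera coordinates R X + t; the wrist camera has in their place "T_tool_cam" (4x4, takes a point from camera to tool coordinates, whose origin is the TCP and whose axes are the flange's). Camera axes: x right, y down, z forward; pixel columns grow to the right and rows downward; lengths in m; the calibration is good to about 2 mm. A picture is of the moment at which its call begins: read the wrist's pose just before it.
- env.close_job(): hands the job in, once; it reports no verdict.
The state is a dict: "clock": time; "q": joint angles; "qd": joint speeds; "joint_efforts": joint torques, N m; "eef_pos": TCP position; "eef_rot": TCP orientation; "ft_force": force on the tool from outside, world axes, zero at the start; "torque": the same for the moment, N m; "finger_gap": finger opening in m.
Only numpy, scipy, OpenCV 4.12 (cv2) and the standard library are available. Lean on these libraries where they do the work, as an engineer would, in place of code of your own. Each camera call takes 0.05 s, during which the arm holds its last target. There are 200 camera calls.

TASK

The nuts are already off this compressor pump: lift the old cylinder head off its studs and lay it flat in the steel scrap tub. Then take the new head out of the cardboard carton, carry it over the cans and bottles without knocking them about, and finish while still holding it in the air above the pump so that I can lay the gasket under it: level, its four holes over the four studs, the same way round as the old head sat, its underside about 15 mm above the stud tips. The new head must never touch the pump.

Things in the scene. Friction and masses are not known exactly. Their poses are not given: they have to be found in the camera images.
- stud_tips (a point): (All sizes in mm.) Middle of the tips of the pump's four upright studs, 203 above the bench and 28 above the flat 88 x 68 steel deck on top of the cylinder. z up. The studs, 6 in diameter, stand at x = +-34, y = +-24. A head is the right way round when its x axis (outlet nipple) points along this x axis.
- pump: Compressor pump, fixed: dark cast crankcase, finned cylinder on top, oil sight glass on its +x side, pulley on its -y side; about 130 x 170 x 203 tall. Origin at the centre of its foot on the bench; axes as stud_tips.
- old_head_center (a point): Middle of the old head, 25 above its underside; z up. It sits loose on the deck, studs through its holes. Flange 88 (x) x 68 (y) x 10 with four 9 mm holes at x = +-34, y = +-24; on it a fin block 84 (x) x 32 (y) from 10 to 50 above the underside, to be gripped across the 32 at mid-length. A brass outlet nipple sticks out at the +x end, to x = 64.
- old_head: The same old head, finned aluminium, about 0.34 kg (varies by a fifth); origin at the centre of its underside.
- new_head_center (a point): The new cylinder head, identical in shape, size and mass to the old one, lying flat in the cardboard carton. This point is its middle, 25 above the underside; axes as for the old head (outlet nipple at +x).
- new_head: The same new head; origin at the centre of its underside.
- new_head_outlet (a point): End of the new head's brass outlet nipple, at x = 64 and 26 above the underside.
- tub_floor (a point): Open steel scrap tub, fixed, 200 (x) x 180 (y) x 60 high outside, 4 walls, empty. This point is the centre of its inner floor, 4 above the bench; z up.
- carton: Open cardboard carton, fixed, 190 x 190 x 45 high outside, 4 walls, holding the new head. Origin at the centre of its underside; inner floor 4 above it. Tub and carton stand side by side, either way round.
- spray_can: Bystander: blue and white aerosol can, 53 diameter, 154 tall, standing; origin at the centre of its underside.
- oil_bottle: Bystander: grey flat oil bottle with a black cap, 52 x 64 x 160 tall, standing; origin at the centre of its underside.
- screw_jar: Bystander: glass jar with a steel lid, 64 diameter, 86 tall; origin at the centre of its underside.
- screwdriver: Bystander: black-handled screwdriver, 210 long, 26 thick, lying; origin under its middle.
- tape_roll: Bystander: roll of masking tape lying flat, 100 diameter, 24 high; origin at the centre of its underside.
- nut_dish: Bystander: small round steel dish with the pump's four nuts, 96 diameter, 22 high; origin at the centre of its underside.
Things that resemble listed ones, but are neither listed nor needed, are in the scene too. What is shaped like the old_head but turquoise is not meant.

How it is judged:
By the outcome, as a careful person would: the job done as asked, in the order asked, and still so for the second after the job is handed in, while the arm keeps its last pose, push and grip.
It also fails if it takes over 72 s, if anything falls off the work surface, if the arm or the gripper's body presses on something with over 40 N, if the wrist force passes 120 N, or if a joint passes its speed limit or range.

## Working session

There is one attempt and no reset: what is moved stays moved. The work goes in short steps, Python scripts to look and compute and a shell command to move; the robot and the scene stay as the last step left them, time stands still between calls to the robot, and variables do not carry over. Pictures are saved under pics/ and viewed, about 8 in all and at most 12, crops included, and the job is handed in when it is done.

```bash
mkdir -p pics; cat > h.py <<'E'
import numpy as np, cv2, pickle
from station import env, snapshot
from scipy.spatial.transform import Rotation as Rot
def snap(n):
    o=env.observe(); s=snapshot(n); s=dict(s)
    if n=="wrist":
        T=np.eye(4); T[:3,:3]=Rot.from_quat(o["eef_rot"]).as_matrix(); T[:3,3]=o["eef_pos"]
        C=T@np.array(s["T_tool_cam"]); s["Rwc"]=C[:3,:3]; s["c"]=C[:3,3]
    else:
        R=np.array(s["R"]); s["Rwc"]=R.T; s["c"]=-R.T@np.array(s["t"])
    return s
def cloud(s):
    z=s["z_map"]; v,u=np.mgrid[:z.shape[0],:z.shape[1]]
    P=np.stack([(u-s["cx"])/s["fx"]*z,(v-s["cy"])/s["fy"]*z,z],-1)
    W=P@s["Rwc"].T+s["c"]; W[z==0]=np.nan; return W
def ray(s,u,v,h):
    d=s["Rwc"]@np.array([(u-s["cx"])/s["fx"],(v-s["cy"])/s["fy"],1]); return s["c"]+d*(h-s["c"][2])/d[2]
E
python3 - <<'E'
from h import *
o=env.observe(); print(o)
A=[]
for n in("scene","top"):
    s=snap(n); pickle.dump(s,open(n+".pkl","wb")); print(n,s["c"],s["fx"],s["Rwc"][:,2]); cv2.imwrite(f"pics/{n}0.png",cv2.resize(s["frame"],(800,600),interpolation=cv2.INTER_CUBIC))
E
```

```text
{'clock': 0.0, 'q': array([-1.15601643e+00,  3.20303516e-01,  1.56565219e+00, -3.64705891e-05,
        1.25743509e+00, -2.00299515e-02]), 'qd': array([ 5.33918438e-05, -3.67620965e-04,  1.79292746e-03, -6.73152858e-04,
       -8.34923246e-04,  2.96212842e-04]), 'joint_efforts': array([-3.27291622e-03, -4.12466884e+01, -2.31973743e+01,  7.25019048e-02,
        4.55673784e-02, -1.43850089e-04]), 'eef_pos': array([ 0.24199846, -0.5210796 ,  0.23512402]), 'eef_rot': array([ 9.76458874e-01,  2.15701781e-01, -1.93310024e-04, -8.78216144e-04]), 'ft_force': array([-0.24366762,  0.7906657 ,  0.29253622]), 'torque': array([0.03067839, 0.00598918, 0.05262177]), 'finger_gap': 0.09148973399470967}
scene [ 1.2431089  -0.49741811  1.15140323] 400.47599201375493 [-0.58004735  0.3451592  -0.73784158]
top [ 0.23178551 -0.02120486  1.53723822] 409.4485469092192 [ 0.16508097 -0.01996465 -0.98607793]
```

View pics/scene0.png

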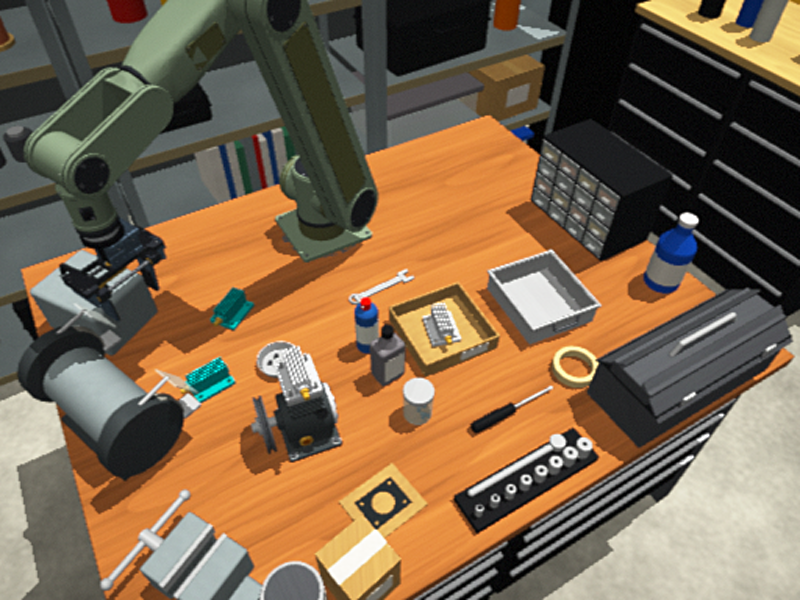

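View pics/top0.png

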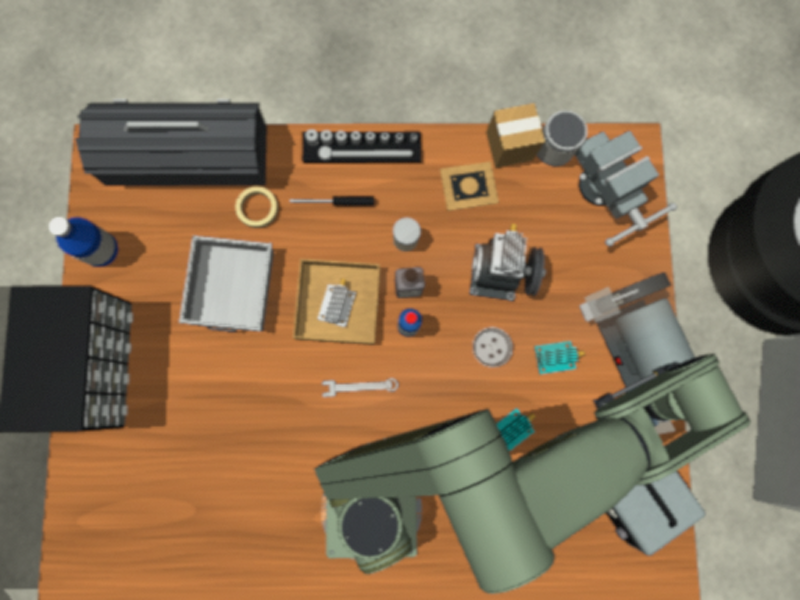

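Scene view: pump with the old head at about (300,385), the carton with the new head at (443,325), and the tub at (543,295). In the top view the old head is at (507,255), the new head at (337,303) and the tub at (228,285). Both nipples point up the image, roughly +x. The turquoise heads are decoys. Next I'll measure from the top depth.

```bash
python3 - <<'E'
from h import *
s=pickle.load(open("top.pkl","rb")); W=cloud(s); 
def rect(m,name):
    p=W[m][:,:2]; r=cv2.minAreaRect((p*1000).astype(np.float32)); print(name,m.sum(),np.round(r[0],1),np.round(r[1],1),round(r[2],1),'z',np.round(np.percentile(W[m][:,2],[5,50,95]),4))
def box(u0,u1,v0,v1):
    m=np.zeros(W.shape[:2],bool); m[int(v0*.64):int(v1*.64),int(u0*.64):int(u1*.64)]=1; return m
z=W[...,2]
rect(box(470,560,215,300)&(z>.212)&(z<.24),'oldfin')
rect(box(310,365,275,332)&(z>.044)&(z<.07),'newfin')
rect(box(310,365,275,332)&(z>.009)&(z<.07),'newall')
rect(box(175,280,230,335)&(z>.05)&(z<.07),'tub')
rect(box(290,385,255,350)&(z>.036)&(z<.07),'carton')
for n,b,h in(('jar',(385,425,215,255),.05),('bottle',(388,428,262,302),.08),('can',(393,428,302,340),.08),('dish',(470,516,325,370),.012)):
    rect(box(*b)&(z>h),n); print(np.nanmax(z[box(*b)]))
# brass
f=cv2.cvtColor(s["frame"],cv2.COLOR_BGR2HSV)
for n,b,h in(('on',(495,530,215,250),.201),('nn',(330,360,272,300),.03)):
    m=box(*b)&(f[...,0]>18)&(f[...,0]<32)&(f[...,1]>150); v,u=np.nonzero(m); print(n,len(u))
    if len(u): print(np.c_[u,v].mean(0), ray(s,u.mean(),v.mean(),h), np.nanmedian(W[m],0))
o=s["frame"][130:205,290:360]; p=s["frame"][160:230,180:250]
cv2.imwrite("pics/c1.png",np.hstack([cv2.resize(o,(400,400),interpolation=2),cv2.resize(p,(400,400),interpolation=2)]))
E
```

```text
oldfin 204 [ 560.  -307.1] [33.  93.6] 81.2 z [0.2129 0.2234 0.2287]
newfin 126 [477.7  78. ] [32.3 94.6] 73.3 z [0.0454 0.0523 0.0587]
newall 497 [481.8  80. ] [128.3 134.2] 89.6 z [0.0098 0.0219 0.0563]
tub 543 [524.2 334.3] [189.8 210.1] 83.9 z [0.0535 0.0606 0.0658]
carton 443 [481.9  76.3] [190.7 190.9] 85.8 z [0.0372 0.0457 0.0569]
jar 261 [639.2 -89.7] [62.  60.8] 73.1 z [0.064  0.0853 0.0903]
0.09350019876592941
bottle 280 [520.  -94.5] [53.4 63.3] 5.7 z [0.0927 0.1155 0.1612]
0.16576521034502156
can 197 [423.4 -92.8] [51.2 51. ] 23.2 z [0.0983 0.1297 0.1552]
0.15902158925264964
dish 133 [ 371.4 -293.1] [91.4 93.8] 89.5 z [0.0124 0.0187 0.0267]
0.031884391319117134
on 9
[328. 145.] [ 0.61351302 -0.31398635  0.201     ] [ 0.61165721 -0.31224435  0.20822537]
nn 9
[219.11111111 179.66666667] [0.53052931 0.06374178 0.03      ] [0.52866315 0.06356434 0.03619754]
```

View pics/c1.png

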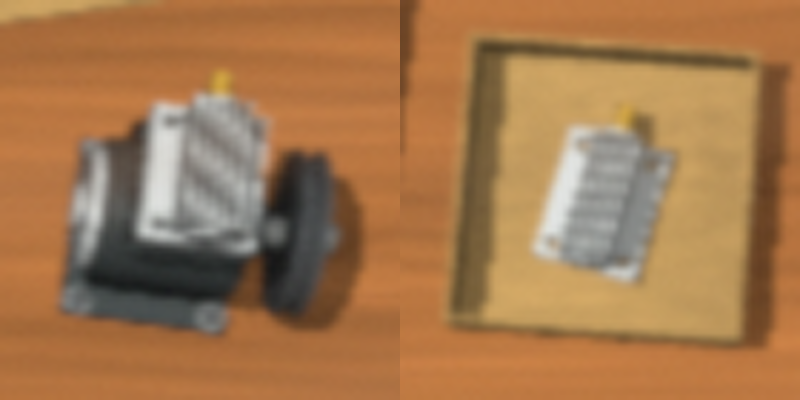

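Old head: centre (0.560,-0.307), yaw about -8.5°. New head: centre (0.478,0.078), yaw about -16°. Tub: centre (0.524,0.334), yaw about -6°. Sizes and heights agree with the given ones. I'll move above the old head and look from there.

```bash
python3 -m creep '[[-1,[0.03,0.02,0.05],[0,0,-0.1]],[-1,[0.06,0.04,0.1],[0,0,-0.25]],[-1,[0.11,0.08,0.13],[0,0,-0.4]],[-1,[0.16,0.11,0.15],[0,0,-0.583]],[-1,[0.21,0.14,0.164],[0,0,-0.583]],[-1,[0.26,0.18,0.164],[0,0,-0.583]],[-1,[0.318,0.215,0.164],[0,0,-0.583]],[-1,[0.318,0.215,0.164],[0,0,-0.583]],[-1,[0.318,0.215,0.164],[0,0,-0.583]],[-1,[0.318,0.215,0.164],[0,0,-0.583]]]' && python3 - <<'E'
from h import *
s=snap("wrist"); pickle.dump(s,open("w1.pkl","wb")); print(s["c"],s["Rwc"][:,2],s["fx"],np.round(s["T_tool_cam"],3)); cv2.imwrite("pics/w1.png",s["frame"])
E
```

```text
clock: 1.35
eef_pos: [0.559, -0.3076, 0.4001]
eef_rot: [0.997, -0.075, -0.0, 0.0]
ft_force: [-0.7, -0.1, 0.0]
finger_gap: 0.0914
[ 0.64008045 -0.31979015  0.55011828] [-0.28409136  0.04315061 -0.95782573] 308.4861130484552 [[ 0.    -0.958 -0.287  0.082]
 [ 1.     0.    -0.001  0.   ]
 [ 0.001 -0.287  0.958 -0.15 ]
 [ 0.     0.     0.     1.   ]]
```

View pics/w1.png

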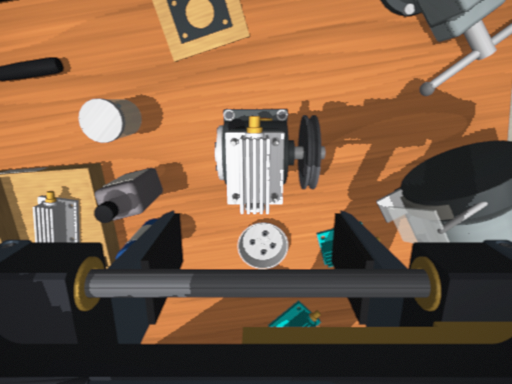

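Wrist view: the old head is squarely aligned with the jaws, with its fins at about (256,170) and nipple at (254,125). I'll measure it from here.

```bash
cat >> h.py <<'E'
def meas(s,roi,zf,zfl=None):
    W=cloud(s); z=W[...,2]; m=np.zeros(z.shape,bool); u0,u1,v0,v1=roi; m[v0:v1,u0:u1]=1
    a=m&(z>zf[0])&(z<zf[1]); a=cv2.morphologyEx(a.astype(np.uint8),cv2.MORPH_OPEN,np.ones((3,3)))>0
    p=W[a]; r=cv2.minAreaRect((p[:,:2]*1000).astype(np.float32)); print('rect',a.sum(),np.round(r[0],1),np.round(r[1],1),round(r[2],1),np.round(np.percentile(p[:,2],[5,50,95]),4))
    f=cv2.cvtColor(s["frame"],cv2.COLOR_BGR2HSV); b=m&(f[...,0]>16)&(f[...,0]<32)&(f[...,1]>150)&(z>zf[0]-.04)
    b=cv2.morphologyEx(b.astype(np.uint8),cv2.MORPH_OPEN,np.ones((3,3)))>0
    if b.sum(): print('brass',b.sum(),np.round(np.nanmedian(W[b],0),4),np.argwhere(b).mean(0)[::-1])
    return W
E
python3 - <<'E'
from h import *
s=pickle.load(open("w1.pkl","rb"))
W=meas(s,(215,300,95,225),(.21,.24)); meas(s,(215,300,95,225),(.178,.24))
E
```

```text
rect 1304 [ 560.7 -304. ] [31.6 93.1] 81.9 [0.2121 0.226  0.2273]
brass 192 [ 0.6119 -0.3125  0.2077] [254.03125    124.36458333]
rect 4422 [ 567.8 -305.1] [ 68.1 107.8] 81.7 [0.1853 0.2022 0.2268]
brass 192 [ 0.6119 -0.3125  0.2077] [254.03125    124.36458333]
```

```bash
python3 -m creep '[[-1,[-0.001,0.004,-0.05],[0,0,0.006]],[-1,[-0.001,0.004,-0.1],[0,0,0.006]],[-1,[-0.001,0.004,-0.14],[0,0,0.006]],[-1,[-0.001,0.004,-0.17],[0,0,0.006]],[-1,[-0.001,0.004,-0.188],[0,0,0.006]],[-1,[-0.001,0.004,-0.188],[0,0,0.006]],[-1,[-0.001,0.004,-0.188],[0,0,0.006]]]' && python3 -m creep '[[1,[0,0,0],[0,0,0]],[1,[0,0,0],[0,0,0]],[1,[0,0,0],[0,0,0]],[1,[0,0,0],[0,0,0]],[1,[0,0,0],[0,0,0]],[1,[0,0,0],[0,0,0]],[1,[0,0,0],[0,0,0]],[1,[0,0,0],[0,0,0]]]'
```

```text
clock: 2.28
eef_pos: [0.5591, -0.3035, 0.2134]
eef_rot: [0.997, -0.072, 0.001, 0.001]
ft_force: [0.4, -0.4, 0.1]
finger_gap: 0.091
clock: 3.28
eef_pos: [0.5591, -0.3032, 0.212]
eef_rot: [0.997, -0.071, 0.0, 0.001]
ft_force: [-0.6, -2.6, -1.3]
finger_gap: 0.0318
```

Gripped at 31.8 mm, which matches the 32 mm fin block. Lifting straight up.

```bash
python3 -m creep '[[1,[0,0,0.01],[0,0,0]],[1,[0,0,0.02],[0,0,0]],[1,[0,0,0.03],[0,0,0]],[1,[0,0,0.045],[0,0,0]],[1,[0,0,0.07],[0,0,0]],[1,[0,0,0.1],[0,0,0]],[1,[0,0,0.13],[0,0,0]],[1,[0,0,0.15],[0,0,0]],[1,[0,0,0.15],[0,0,0]]]' && python3 - <<'E'
from h import *
s=snap("wrist"); pickle.dump(s,open("w2.pkl","wb")); cv2.imwrite("pics/w2.png",s["frame"])
E
```

```text
clock: 4.4
eef_pos: [0.56, -0.3018, 0.3649]
eef_rot: [0.998, -0.071, 0.003, 0.0]
ft_force: [-0.3, -0.2, -4.5]
finger_gap: 0.0318
```

View pics/w2.png

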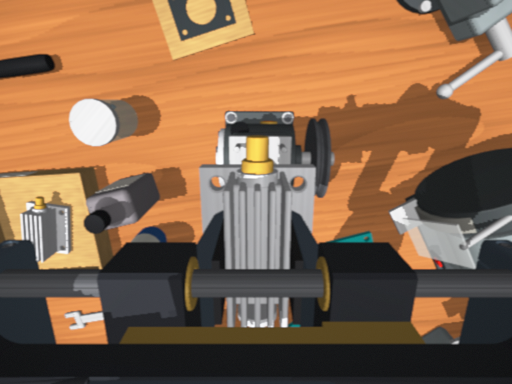

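The head is off and clear of the studs. Carrying it to the tub.

```bash
python3 -m creep '[[1,[0,0.02,0],[0,0,0]],[1,[0,0.055,0],[0,0,0]],[1,[-0.005,0.1,0],[0,0,0]],[1,[-0.01,0.145,0],[0,0,0]],[1,[-0.015,0.19,0],[0,0,0]],[1,[-0.02,0.235,0],[0,0,0]],[1,[-0.02,0.28,0],[0,0,0]],[1,[-0.025,0.325,0],[0,0,0]],[1,[-0.03,0.37,0],[0,0,0]],[1,[-0.03,0.415,0],[0,0,0]]]' && python3 -m creep '[[1,[0,0.045,0],[0,0,0.02]],[1,[-0.005,0.09,0],[0,0,0.04]],[1,[-0.01,0.135,0],[0,0,0.04]],[1,[-0.015,0.175,0],[0,0,0.04]],[1,[-0.015,0.205,0],[0,0,0.04]],[1,[-0.015,0.223,0],[0,0,0.04]],[1,[-0.015,0.223,0],[0,0,0.04]],[1,[-0.015,0.223,0],[0,0,0.04]],[1,[-0.015,0.223,0],[0,0,0.04]]]' && python3 - <<'E'
from h import *
s=snap("wrist"); pickle.dump(s,open("w3.pkl","wb")); cv2.imwrite("pics/w3.png",s["frame"])
t=snap("top"); pickle.dump(t,open("t3.pkl","wb"))
E
```

```text
clock: 5.7
eef_pos: [0.5273, 0.1149, 0.3612]
eef_rot: [0.998, -0.071, -0.001, -0.0]
ft_force: [0.9, 0.2, -3.2]
finger_gap: 0.0321
clock: 6.82
eef_pos: [0.5143, 0.3344, 0.3622]
eef_rot: [0.999, -0.052, 0.0, 0.0]
ft_force: [-0.0, -0.2, -4.0]
finger_gap: 0.0317
```

View pics/w3.png

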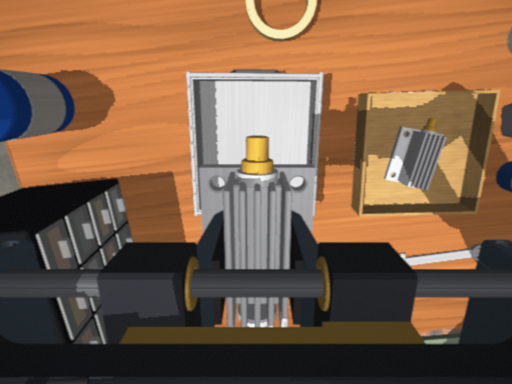

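The head is aligned over the tub. Lowering it.

```bash
python3 -m creep '[[1,[0,0,-0.03],[0,0,0]],[1,[0,0,-0.08],[0,0,0]],[1,[0,0,-0.13],[0,0,0]],[1,[0,0,-0.18],[0,0,0]],[1,[0,0,-0.23],[0,0,0]],[1,[0,0,-0.265],[0,0,0]],[1,[0,0,-0.29],[0,0,0]],[1,[0,0,-0.305],[0,0,0]],[1,[0,0,-0.313],[0,0,0]],[1,[0,0,-0.313],[0,0,0]]]' && python3 -m creep '[[1,[0,0,-0.003],[0,0,0]],[1,[0,0,-0.006],[0,0,0]],[1,[0,0,-0.007],[0,0,0]],[1,[0,0,-0.007],[0,0,0]]]'
```

```text
clock: 8.18
eef_pos: [0.5145, 0.3355, 0.0492]
eef_rot: [0.999, -0.051, 0.0, -0.0]
ft_force: [-0.0, 0.2, -4.2]
finger_gap: 0.0318
clock: 8.68
eef_pos: [0.5142, 0.3355, 0.042]
eef_rot: [0.999, -0.051, 0.0, 0.0]
ft_force: [0.7, 0.6, -4.4]
finger_gap: 0.0317
```

```bash
python3 -m creep '[[1,[0,0,-0.001],[0,0,0]],[1,[0,0,-0.002],[0,0,0]],[1,[0,0,-0.002],[0,0,0]]]' && python3 -m creep '[[0.2,[0,0,0],[0,0,0]],[-0.2,[0,0,0],[0,0,0]],[-0.5,[0,0,0],[0,0,0]],[-0.8,[0,0,0],[0,0,0]],[-0.8,[0,0,0],[0,0,0]],[-0.8,[0,0,0],[0,0,0]],[-0.8,[0,0,0],[0,0,0]]]' && python3 -m creep '[[-0.8,[0,0,0.03],[0,0,0]],[-0.8,[0,0,0.08],[0,0,0]],[-0.8,[0,0,0.14],[0,0,0]],[-0.8,[0,0,0.2],[0,0,0]],[-1,[0,-0.01,0.25],[0,0,0]],[-1,[0,-0.05,0.27],[0,0,0]],[-1,[0,-0.05,0.27],[0,0,0]],[-1,[0,-0.05,0.27],[0,0,0]]]' && python3 - <<'E'
from h import *
s=snap("wrist"); pickle.dump(s,open("w4.pkl","wb")); cv2.imwrite("pics/w4.png",s["frame"])
E
```

```text
clock: 9.05
eef_pos: [0.5144, 0.3356, 0.041]
eef_rot: [0.999, -0.051, 0.0, -0.0]
ft_force: [-2.0, -0.6, 5.4]
finger_gap: 0.0319
clock: 9.93
eef_pos: [0.5142, 0.3355, 0.04]
eef_rot: [0.999, -0.051, 0.0, 0.0]
ft_force: [-0.8, 0.3, -0.2]
finger_gap: 0.0822
clock: 10.92
eef_pos: [0.5139, 0.2856, 0.3093]
eef_rot: [0.999, -0.051, -0.001, 0.0]
ft_force: [0.5, 0.2, -1.2]
finger_gap: 0.0913
```

View pics/w4.png

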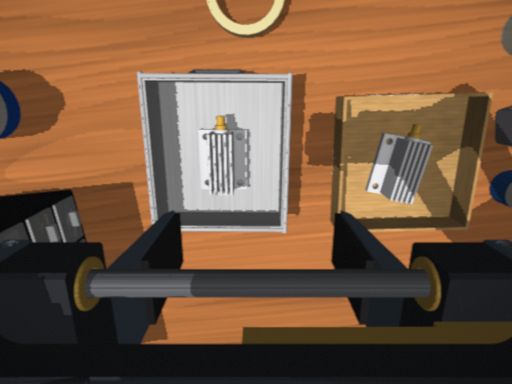

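The old head lies flat in the tub at (222,160). The new head is visible at (400,165), so I'll measure it here, and the studs from the unobstructed top view.

```bash
python3 - <<'E'
from h import *
s=pickle.load(open("w4.pkl","rb"))
meas(s,(362,442,118,210),(.045,.065)); meas(s,(362,442,118,210),(.0105,.065))
meas(s,(190,260,110,205),(.011,.065))
t=snap("top"); pickle.dump(t,open("t4.pkl","wb")); W=cloud(t);z=W[...,2]
m=np.zeros(z.shape,bool); m[130:205,295:350]=1; a=m&(z>.168)&(z<.21)
print(a.sum(), cv2.minAreaRect((W[a][:,:2]*1000).astype(np.float32)), np.percentile(z[a],[5,50,95]))
E
```

```text
rect 1615 [476.6  82.8] [33.4 83.9] 73.8 [0.047  0.0533 0.0559]
brass 116 [0.5293 0.0681 0.0364] [415.65517241 130.93965517]
rect 3202 [486.3  81.1] [ 66.5 108.2] 73.2 [0.0141 0.0458 0.0556]
brass 119 [0.5291 0.0681 0.0363] [415.76470588 130.97478992]
rect 2947 [523. 336.] [ 68.  107.5] 84.5 [0.0143 0.0331 0.056 ]
brass 90 [0.5664 0.3295 0.0372] [220.34444444 123.02222222]
495 ((555.8515625, -307.0049743652344), (69.48662567138672, 89.71359252929688), 81.40262603759766) [0.16944399 0.17498498 0.18257317]
```

```bash
python3 -m creep '[[-1,[0,-0.04,0],[0,0,-0.08]],[-1,[-0.015,-0.09,0],[0,0,-0.183]],[-1,[-0.03,-0.14,0],[0,0,-0.183]],[-1,[-0.0375,-0.185,0],[0,0,-0.183]],[-1,[-0.0375,-0.202,-0.02],[0,0,-0.183]],[-1,[-0.0375,-0.202,-0.06],[0,0,-0.183]],[-1,[-0.0375,-0.202,-0.09],[0,0,-0.183]],[-1,[-0.0375,-0.202,-0.09],[0,0,-0.183]],[-1,[-0.0375,-0.202,-0.09],[0,0,-0.183]]]' && python3 - <<'E'
from h import *
s=snap("wrist"); pickle.dump(s,open("w5.pkl","wb")); cv2.imwrite("pics/w5.png",s["frame"])
print(env.observe()["eef_pos"],Rot.from_quat(env.observe()["eef_rot"]).as_matrix()[:,0])
meas(s,(160,350,20,240),(.045,.065)); meas(s,(160,350,20,240),(.0115,.065))
E
```

```text
clock: 12.15
eef_pos: [0.4775, 0.084, 0.2206]
eef_rot: [0.99, -0.142, 0.0, -0.0]
ft_force: [0.2, -1.1, -0.4]
finger_gap: 0.0912
[0.47766621 0.08397834 0.22109584] [ 0.95977233 -0.28077264  0.00195011]
rect 2809 [483.   79.8] [190.4 190.1] 85.6 [0.0454 0.0472 0.056 ]
brass 204 [0.5283 0.0659 0.0367] [259.9754902  124.45098039]
rect 9572 [483.4  79.7] [190.7 190.5] 85.2 [0.0144 0.0324 0.0553]
brass 205 [0.5283 0.0659 0.0367] [260.         124.45853659]
```

View pics/w5.png

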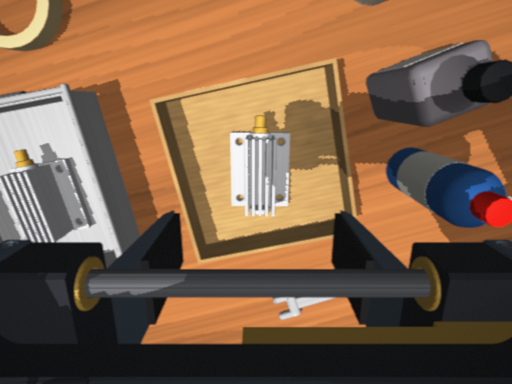

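```bash
python3 - <<'E'
from h import *
s=pickle.load(open("w5.pkl","rb"))
meas(s,(215,305,105,222),(.046,.065)); meas(s,(215,305,105,222),(.0105,.065))
E
```

```text
rect 1238 [476.7  81.8] [31.9 83.4] 73.8 [0.0531 0.0551 0.0564]
brass 204 [0.5283 0.0659 0.0367] [259.9754902  124.45098039]
rect 4519 [485.8  79.4] [ 68.2 107.5] 73.4 [0.0144 0.0311 0.0558]
brass 205 [0.5283 0.0659 0.0367] [260.         124.45853659]
```

```bash
python3 -m creep '[[-1,[-0.001,-0.002,-0.05],[0,0,0]],[-1,[-0.001,-0.002,-0.1],[0,0,0]],[-1,[-0.001,-0.002,-0.14],[0,0,0]],[-1,[-0.001,-0.002,-0.165],[0,0,0]],[-1,[-0.001,-0.002,-0.178],[0,0,0]],[-1,[-0.001,-0.002,-0.178],[0,0,0]],[-1,[-0.001,-0.002,-0.178],[0,0,0]]]' && python3 -m creep '[[1,[0,0,0],[0,0,0]],[1,[0,0,0],[0,0,0]],[1,[0,0,0],[0,0,0]],[1,[0,0,0],[0,0,0]],[1,[0,0,0],[0,0,0]],[1,[0,0,0],[0,0,0]],[1,[0,0,0],[0,0,0]],[1,[0,0,0],[0,0,0]]]'
```

```text
clock: 13.08
eef_pos: [0.4769, 0.0817, 0.0432]
eef_rot: [0.99, -0.142, 0.001, -0.0]
ft_force: [0.0, -0.3, 0.7]
finger_gap: 0.091
clock: 14.08
eef_pos: [0.4757, 0.0815, 0.0419]
eef_rot: [0.99, -0.142, -0.0, 0.0]
ft_force: [0.5, -0.1, 0.0]
finger_gap: 0.0317
```

Gripped at 31.7 mm. Lifting out and carrying high, then stopping about 130 mm behind the pump so the wrist camera sees both the studs and the head's holes.

```bash
python3 -m creep '[[1,[0,0,0.015],[0,0,0]],[1,[0,0,0.05],[0,0,0]],[1,[0,0,0.1],[0,0,0]],[1,[0,0,0.15],[0,0,0]],[1,[0,0,0.2],[0,0,0]],[1,[0,0,0.25],[0,0,0]],[1,[0,0,0.29],[0,0,0]],[1,[0,0,0.315],[0,0,0]],[1,[0,0,0.32],[0,0,0]],[1,[0,0,0.32],[0,0,0]]]' && python3 -m creep '[[1,[0,-0.02,0],[0,0,0.02]],[1,[0,-0.06,0],[0,0,0.05]],[1,[-0.01,-0.105,0],[0,0,0.08]],[1,[-0.02,-0.15,0],[0,0,0.11]],[1,[-0.03,-0.2,0],[0,0,0.138]],[1,[-0.04,-0.25,0],[0,0,0.138]],[1,[-0.048,-0.3,0],[0,0,0.138]],[1,[-0.048,-0.345,0],[0,0,0.138]],[1,[-0.048,-0.366,0],[0,0,0.138]],[1,[-0.048,-0.366,0],[0,0,0.138]]]' && python3 -m creep '[[1,[0,0,0],[0,0,0]],[1,[0,0,0],[0,0,0]],[1,[0,0,0],[0,0,0]]]' && python3 - <<'E'
from h import *
s=snap("wrist"); s["o"]=env.observe(); pickle.dump(s,open("w6.pkl","wb")); cv2.imwrite("pics/w6.png",cv2.resize(s["frame"][:260,130:390],(600,600),interpolation=cv2.INTER_CUBIC))
E
```

```text
clock: 15.32
eef_pos: [0.4752, 0.0814, 0.3607]
eef_rot: [0.99, -0.142, -0.001, 0.0]
ft_force: [-0.5, -0.4, -3.2]
finger_gap: 0.0317
clock: 16.58
eef_pos: [0.4274, -0.285, 0.3603]
eef_rot: [0.997, -0.074, -0.001, -0.001]
ft_force: [-1.1, 0.6, -3.1]
finger_gap: 0.0318
clock: 16.95
eef_pos: [0.4278, -0.2836, 0.3622]
eef_rot: [0.997, -0.073, 0.0, 0.0]
ft_force: [0.3, 0.2, -2.1]
finger_gap: 0.0319
```

View pics/w6.png

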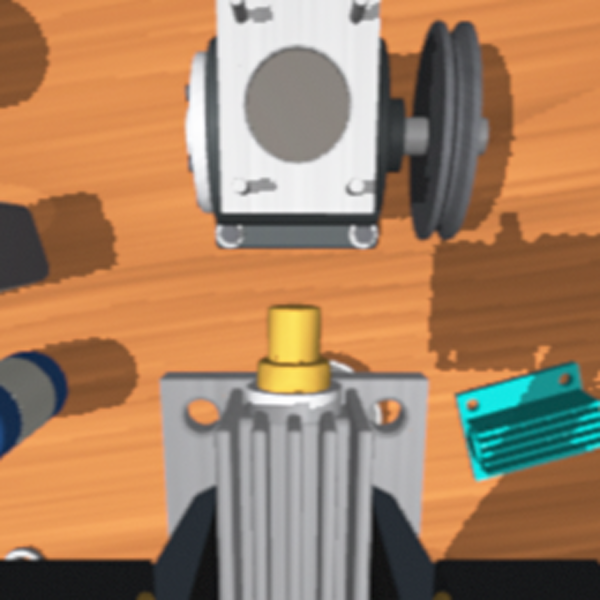

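All four studs are visible at crop (240,186), (355,186), (238,8), (360,10). The held head's flange front edge runs from (163,375) to (427,375). Both are in one picture, so I can measure the relative offset.

```bash
cat > m6.py <<'E'
from h import *
import sys
s=pickle.load(open(sys.argv[1],"rb")); o=s["o"]; W=cloud(s); z=W[...,2]
Rt=Rot.from_quat(o["eef_rot"]).as_matrix(); p0=np.array(o["eef_pos"]); T=(W-p0)@Rt
print("yaw",np.degrees(np.arctan2(Rt[1,0],Rt[0,0])),p0, "tool z",Rt[:,2])
# head flange in tool frame
h=(T[...,2]>.02)&(T[...,2]<.034)&(abs(T[...,1])<.05)&(T[...,0]>.02)&(T[...,0]<.06)
q=T[h]; print("flange",h.sum(),"x max",np.percentile(q[:,0],[98,99.7]),"y",np.percentile(q[:,1],[.5,99.5]),"z",np.percentile(q[:,2],[10,50,90]))
fl=(T[...,2]>-.02)&(T[...,2]<.0)&(abs(T[...,1])<.025)&(T[...,0]>-.03)&(T[...,0]<.06)
q=T[fl]; print("fins",fl.sum(),"y",np.percentile(q[:,1],[1,99]),"xmax",np.percentile(q[:,0],99.5),"ztop",np.percentile(q[:,2],[5,50]))
f=cv2.cvtColor(s["frame"],cv2.COLOR_BGR2HSV); b=(f[...,0]>16)&(f[...,0]<32)&(f[...,1]>150)&(abs(T[...,1])<.02)&(T[...,2]<.03)&(T[...,2]>-.02)
if b.sum(): q=T[b]; print("brass y",np.percentile(q[:,1],[2,50,98]),"xmax",np.percentile(q[:,0],99),"top z",np.percentile(q[:,2],5))
# studs
m=(z>.19)&(z<.215)&(W[...,0]>.48)&(W[...,0]<.63)&(W[...,1]<-.24)&(W[...,1]>-.37)&(T[...,2]>.06)
n,l,st,c=cv2.connectedComponentsWithStats(m.astype(np.uint8))
for i in range(1,n): print("stud",st[i],c[i],np.nanmedian(W[l==i],0),"ray",ray(s,*c[i],.203))
d=(z>.165)&(z<.185)&(W[...,0]>.48)&(W[...,0]<.63)&(W[...,1]<-.24)&(W[...,1]>-.37)
print("deck",cv2.minAreaRect((W[d][:,:2]*1000).astype(np.float32)),np.median(z[d]))
E
python3 m6.py w6.pkl
```

```text
yaw -8.368794704085595 [ 0.42783031 -0.28379359  0.36220852] tool z [ 3.19102497e-04 -2.15454908e-04 -9.99999926e-01]
flange 2099 x max [0.04471701 0.04482897] y [-0.0343772   0.03327771] z [0.02574395 0.02669738 0.02910732]
fins 5008 y [-0.02356524  0.02363123] xmax 0.0456876854718399 ztop [-0.01519842 -0.01302784]
brass y [-0.00745041 -0.0002669   0.00644709] xmax 0.06457906926975727 top z 0.0022271146833268874
stud [229   0   7   7  40] [232.2   2.5] [ 0.59261705 -0.28527215  0.19901869] ray [ 0.59168479 -0.28526938  0.203     ]
stud [282   0   7   7  42] [284.71428571   2.64285714] [ 0.58553707 -0.33161271  0.19930555] ray [ 0.58480934 -0.33129262  0.203     ]
stud [230  77   7   7  39] [233.12820513  80.12820513] [ 0.52748989 -0.2754497   0.20445476] ray [ 0.52754449 -0.27523953  0.203     ]
stud [280  77   7   7  39] [283.23076923  80.35897436] [ 0.52049725 -0.3219921   0.203876  ] ray [ 0.52045531 -0.32212536  0.203     ]
deck ((556.2867431640625, -303.490478515625), (68.08213806152344, 83.75012969970703), 81.65138244628906) 0.17588500617336444
```

```bash
python3 -m creep '[[1,[0.01,-0.002,0],[0,0,0]],[1,[0.03,-0.005,0],[0,0,0]],[1,[0.036,-0.006,0],[0,0,0]],[1,[0.036,-0.006,0],[0,0,0]],[1,[0.036,-0.006,0],[0,0,0]],[1,[0.036,-0.006,0],[0,0,0]]]' && python3 - <<'E'
from h import *
s=snap("wrist"); s["o"]=env.observe(); pickle.dump(s,open("w7.pkl","wb"))
E
python3 m6.py w7.pkl
```

```text
clock: 17.75
eef_pos: [0.4633, -0.2905, 0.3622]
eef_rot: [0.997, -0.074, 0.0, 0.0]
ft_force: [-0.4, 0.6, -3.5]
finger_gap: 0.0319
yaw -8.451172064695633 [ 0.46334164 -0.29048306  0.36219363] tool z [ 1.46395323e-04 -2.48046168e-04 -9.99999959e-01]
flange 2095 x max [0.04464989 0.04480063] y [-0.03419985  0.03349187] z [0.0258511  0.02677688 0.02903198]
fins 4973 y [-0.02362987  0.02354959] xmax 0.04558015218342583 ztop [-0.01507664 -0.01298903]
brass y [-7.27467752e-03 -7.02128077e-05  6.77877909e-03] xmax 0.0645488362005616 top z 0.002233766036033136
stud [227  40   8   9  52] [230.82692308  44.05769231] [ 0.59393954 -0.28540111  0.20362202] ray [ 0.59403376 -0.28546048  0.203     ]
stud [279  40   7   9  51] [282.03921569  44.        ] [ 0.58722776 -0.33185336  0.2038564 ] ray [ 0.58718207 -0.33192256  0.203     ]
stud [229 116   7   7  35] [232.31428571 118.68571429] [ 0.52800832 -0.27558372  0.20400076] ray [ 0.52793104 -0.27548219  0.203     ]
stud [278 116   7   7  36] [280.61111111 118.61111111] [ 0.52106396 -0.32224265  0.2037266 ] ray [ 0.52106148 -0.32227141  0.203     ]
deck ((558.0999755859375, -303.7260437011719), (68.20759582519531, 87.01116943359375), 81.6752700805664) 0.17593975641098097
```

Four-stud fit: centre (0.5576,-0.3038), yaw -8.4°, tips at 0.203. Moving over it, then down.

```bash
python3 -m creep '[[1,[0.02,-0.003,0],[0,0,0]],[1,[0.055,-0.008,0],[0,0,0]],[1,[0.085,-0.0125,0],[0,0,0]],[1,[0.0935,-0.0136,0],[0,0,0]],[1,[0.0935,-0.0136,-0.02],[0,0,0]],[1,[0.0935,-0.0136,-0.05],[0,0,0]],[1,[0.0935,-0.0136,-0.075],[0,0,0]],[1,[0.0935,-0.0136,-0.09],[0,0,0]],[1,[0.0935,-0.0136,-0.1],[0,0,0]],[1,[0.0935,-0.0136,-0.107],[0,0,0]]]' && python3 -m creep '[[1,[0,0,0],[0,0,0]],[1,[0,0,0],[0,0,0]],[1,[0,0,0],[0,0,0]],[1,[0,0,0],[0,0,0]]]' && python3 - <<'E'
from h import *
P=[]
for i in range(5):
    s=snap("wrist"); P.append(env.observe()["eef_pos"])
s["o"]=env.observe(); pickle.dump(s,open("w8.pkl","wb")); print(np.mean(P,0))
c=snap("scene"); pickle.dump(c,open("s8.pkl","wb"))
W=cloud(c)
uv=c["R"]@np.array([.557,-.304,.22])+np.array(c["t"]); u=int(uv[0]/uv[2]*c["fx"]+c["cx"]);v=int(uv[1]/uv[2]*c["fy"]+c["cy"])
a=cv2.resize(c["frame"][v-45:v+45,u-45:u+45],(400,400),interpolation=2); b=cv2.resize(s["frame"][60:260,156:356],(400,400),interpolation=2)
cv2.imwrite("pics/f8.png",np.hstack([a,b]))
E
python3 m6.py w8.pkl
```

```text
clock: 19.05
eef_pos: [0.5573, -0.3043, 0.2552]
eef_rot: [0.997, -0.074, 0.0, 0.0]
ft_force: [-0.9, 0.5, -2.6]
finger_gap: 0.0322
clock: 19.55
eef_pos: [0.5573, -0.3042, 0.2553]
eef_rot: [0.997, -0.074, 0.0, 0.0]
ft_force: [-0.1, 0.0, -3.0]
finger_gap: 0.0319
[ 0.5572527  -0.30412213  0.25510465]
yaw -8.43264607416315 [ 0.55721457 -0.30410868  0.25500466] tool z [ 1.09064469e-05 -1.23327290e-04 -9.99999992e-01]
flange 2106 x max [0.04474693 0.0448732 ] y [-0.03414341  0.03350803] z [0.02577982 0.02673326 0.0292461 ]
fins 4987 y [-0.02363175  0.02359868] xmax 0.04570909031949725 ztop [-0.01528018 -0.01303424]
brass y [-6.83263730e-03 -7.41890389e-05  6.62461885e-03] xmax 0.06466502289364048 top z 0.002100759928489165
deck ((588.627197265625, -308.6720886230469), (68.04718780517578, 26.2979793548584), 81.49427032470703) 0.1762236605063701
```

View pics/f8.png

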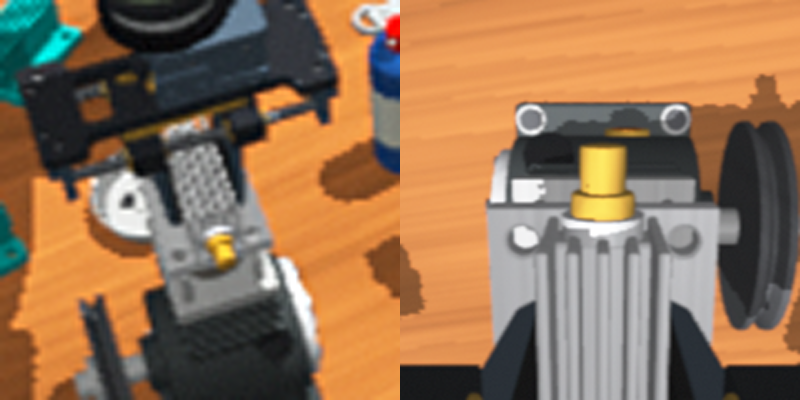

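Final checks agree. The head centre is about (0.558,-0.304). The deck edge seen in the same wrist picture puts the deck centre at (0.558,-0.304). Yaw is -8.4°, the head is level, and its underside is at about 0.218. Handing in.

```bash
python3 -c "
from station import env
o=env.observe(); print(o['clock'],o['ft_force'],o['finger_gap']); print(env.close_job())"
```

```text
19.85 [-0.00380932  0.66975147 -2.99483892] 0.031584873679377116
the job is handed in; nothing more can be done
None
```

The old head is lying flat in the scrap tub, and the new head is held level above the studs, the same way round as the old one sat. I handed the job in at 19.85 s of the 72 s allowed.

- **Position:** the new head's centre is at about (0.558, -0.304) m. The stud centre, from all four studs in one wrist picture, came out at (0.5576, -0.3038), and the deck edge seen from the final pose gives (0.558, -0.304). They agree to within about 0.5 mm.
- **Turn and height:** yaw is -8.4° for both head and studs. The underside is at about 0.218 m, roughly 15 mm above the stud tips.
- **Grip and contact:** the gripper opening is 31.6 mm and the force is about -3.0 N, which is just the head's weight. No force reading during the move suggested the new head touched the pump.
- **Tub:** the wrist picture taken just after I let go showed the old head flat, well clear of the walls.
- **Bystanders:** the heads passed well above the cans and bottles. I took no separate picture afterwards to confirm none had moved.

**Disagreement:** the top camera put the deck at (0.556, -0.307), 2–3 mm away from the wrist camera's figure. I used the wrist values because they came from closer and showed the head and studs together. In the final picture I could not see the studs clearly through the holes, so hole-over-stud alignment rests on the measurements.

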